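# Post the orange pane into the pane box

### The arm

A 7-joint arm with a two-finger parallel gripper is mounted at the origin on the work surface. World frame = base frame: x ahead of the robot, y to its left, z up, the work surface at z = 0. Lengths are in m, angles in rad, forces in N, time in s.
With the tool pointing down it reaches from about 0.4 to 0.85 m from the base axis. Payload 10.4 kg.
Tool frame: the origin (TCP) lies midway between the tips of the shut fingers; the grasp point (between the pads) lies 19 mm behind it; z points along the fingers, x is the direction in which the jaws open and shut, and the axes are right-handed (so a half turn about z gives the same grasp; the last joint's range is limited). The gripper opens to 85 mm and grips with 20 to 120 N. Pads are 22 mm wide; open, the fingers measure 114 mm over their backs; the gripper's body (76 mm by 85 mm) begins 54 mm behind the grasp point. The pads swing forward as they close: fully open they stand 13 mm farther back than shut.
Start: joints at [1.16, 0.332, -0.065, 1.46, 0.022, 1.35, -0.088], TCP at [0.236, -0.579, 0.231] pointing down, gripper open.
Joint ranges: [-2.6, 2.6], [-0.5, 2.12], [-1.47, 1.34], [0.16, 2.42], [-1.27, 4.41], [0.06, 2.06], [-2.6, 2.6]. Speed limits (rad/s): [2.22, 2.22, 2.79, 2.79, 3.14, 3.14, 3.14].

### API

Orientations are given as a unit quaternion [x, y, z, w].
In Python, from workcell import manip, cams gives the robot as it stands.
- The arm moves only by the tool move_arm, never from a script. Its argument "moves" is a list of rows, each a list of 7 numbers: the turn, a rotation vector about the tool's x, y, z in degrees, then the shift along the tool's x, y, z in m, then the finger opening in m, from 0 to 0.0854. A call has 1 to 10 rows; each row is the pose to reach, as a shift and turn from the pose commanded when the call began, along the tool's axes at that moment; what a row does not reach only later rows make up. A row lasts 1/10 s, in which the tool goes at most 50 mm and 8.59 degrees, less where a joint would pass 70% of its speed; a pose out of reach is approached as far as the arm can. A call with a gripper value outside its range is refused whole. The fingers move at their own pace and stop on an object; "grip_force" is the grip in N (left out, the last holds). Time passes only in rows, so rows that repeat a pose let the fingers close. It gives the time, the measured TCP pose, the force and the opening at its end, in the units of the state.
- manip.get_obs(): the state, without advancing time (a new reading comes with each control period).
- cams.camera(name): name is "scene" or "top"; returns the picture (480x640x3 uint8, red, green, blue); there is no depth.
- cams.camera_params(name): a dict with "fx", "fy", "cx", "cy" (pixels), "xyz" and "rotation" of the camera in the world. Camera axes: x right, y up, looking along -z (the intrinsics and any distortion apply to the point x, -y, -z); pixel columns grow to the right and rows downward; lengths in m; the calibration is good to about 2 mm. A picture is of the moment at which its call begins. camera_params takes no time and is no camera call.
- manip.hand_in(): hands the job in, once; it reports no verdict.
The state is a dict: "clock": time; "joint_pos": joint angles; "joint_velocities": joint speeds; "tau": joint torques, N m; "position": TCP position; "ee_rot": TCP orientation; "ft_force": force on the tool from outside, world axes, zero at the start; "torque": the same for the moment, N m; "grip_width": opening from 0.0 (shut) to 1.0 (fully open).
Only numpy, scipy, OpenCV 4.12 (cv2) and the standard library are available. Lean on these libraries where they do the work, as an engineer would, in place of code of your own. Each camera call takes 0.05 s, during which the arm holds its last target. There are 200 camera calls.

### The job

Take the orange acrylic pane out of the wooden rack and post it, standing upright, through the slot in the lid of the dark wooden box: the lid is not fitted centrally, so feel for the slot with a light touch, then push the pane gently but fully in until its top edge is level with the lid or below it. Never press hard on the box, and leave the red and green panes standing in the rack as they are.

Things in the scene. Friction and masses are not known exactly. Their poses are not given: they have to be found in the camera images.
- orange_pane: Orange acrylic pane, 70 wide (its x) by 6 thick (its y) by 100 tall (its z) mm, about 60 g, identical but for colour to the red and green ones. It starts standing upright in one of the three grooves of the rack, 20 mm deep in it. Origin: centre of its bottom edge. It is held across its 6 mm thickness near the top.
- red_pane: Red pane, same size and origin, standing in another groove. Leave alone.
- green_pane: Green pane, same size and origin, standing in another groove. Leave alone.
- rack: Wooden rack fixed to the table, 110 (x) by 220 (y) by 30 (z) mm; origin: centre of its underside. Three grooves along its x, at y = -70, 0 and +70 mm, 8.5 mm wide and 72.5 mm long, whose floor is 10 mm above the table. The panes stand in them with 80 mm showing, their x along the rack's x; which colour is in which groove varies.
- box: Dark wooden box fixed to the table, 140 (x) by 116 (y) by 120 (z) mm, with a 6 mm aluminium lid plate on top; origin: centre of its underside. The lid has one slot along the box's x, 76 mm long, 8 mm wide, centred in x. The plate was screwed on by eye: its slot lies up to 10 mm to either side (box y) of the centre line, parallel to it, and this pose does not show it.
- lid_mid (a point): Point on the box's centre line at the height of the lid surface, 126 mm above the table. The slot is up to 10 mm from here along the box's y: look or feel for it. The plate is fixed sideways but rests on a springy gasket: it sinks about 1 mm per 5 N, at most 4 mm (then rigid), and comes back. More than 30 N on the box or lid is too hard.
- bars (a point): Point 18 mm below lid_mid, level with two sprung felt bars (20 mm thick) that lie below the slot and move with the plate. They squeeze the pane once its lower edge is some 12 mm below the lid: about 10 to 15 N pushes it between them, about 5 N pushes it on, and they hold it where it is left. The box's floor is 20 mm above the table, so the pane stops with its top 6 mm below the lid.

How it is judged:
By the outcome, as a careful person would: the job done as asked, in the order asked, and still so for the second after the job is handed in, with the robot touching nothing.
It also fails if it takes over 67 s, if anything falls off the work surface, if the arm or the gripper's body presses on something with over 40 N, if the wrist force passes 120 N, or if a joint passes its speed limit or range.

## Working session

There is one attempt and no reset: what is moved stays moved. The work goes in short steps, Python scripts to look and compute and a tool call to move; the robot and the scene stay as the last step left them, time stands still between calls to the robot, and variables do not carry over. Pictures are saved under pics/ and viewed, about 8 in all and at most 12, crops included, and the job is handed in when it is done.

Besides the shell and the picture viewer there is one more tool, called after "Emit:" as name(argument=value, ...) on one line, values as JSON. move_arm: Moves the arm, as the interface text tells. Its arguments: {"type":"object","properties":{"moves":{"type":"array","items":{"type":"array","items":{"type":"number"}}},"grip_force":{"type":"number"}},"required":["moves"]}

```bash
mkdir -p pics
python3 - <<'E'
from workcell import manip, cams
import cv2
for n in("scene","top"):
    cv2.imwrite(f"pics/{n}0.png",cams.camera(n)[:,:,::-1]); print(n,cams.camera_params(n))
print(manip.get_obs())
E
```

```text
scene {'fx': 564.6505196172853, 'fy': 564.6505196172853, 'cx': 322.4206471220373, 'cy': 233.4834028939868, 'xyz': array([ 1.01468661, -0.04459872,  0.84867976]), 'rotation': array([0.19367515, 0.19261528, 0.66309145, 0.6969211 ])}
top {'fx': 441.8105912071177, 'fy': 441.8105912071177, 'cx': 312.2234447353351, 'cy': 239.42721554302892, 'xyz': array([ 0.46944164, -0.00893481,  0.73680993]), 'rotation': array([-0.04486509,  0.03519647,  0.70991138, -0.70197875])}
{'clock': 0.1, 'joint_pos': array([ 1.16036015,  0.33276893, -0.06470751,  1.46083723,  0.0215875 ,
        1.34987465, -0.08852952]), 'joint_velocities': array([ 0.00146743, -0.00134612,  0.00060516, -0.00294212, -0.00190747,
        0.00013167,  0.00149633]), 'tau': array([ 1.78443253e-03, -6.26748204e+01,  4.93746239e-02, -3.92429996e+01,
        1.63119973e-02,  6.99374388e-03,  9.43947998e-05]), 'position': array([ 0.23625243, -0.57828386,  0.23062992]), 'ee_rot': array([ 8.30114385e-01, -5.57592818e-01, -5.05774129e-04, -3.16574330e-04]), 'ft_force': array([ 0.15819527, -0.70651742,  0.62830398]), 'torque': array([ 0.02261938,  0.00811536, -0.01493129]), 'grip_width': 0.9983503866767572}
```

View pics/scene0.png

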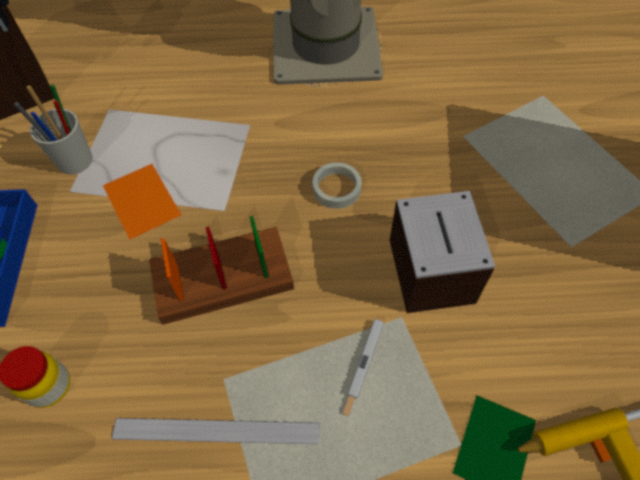

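View pics/top0.png

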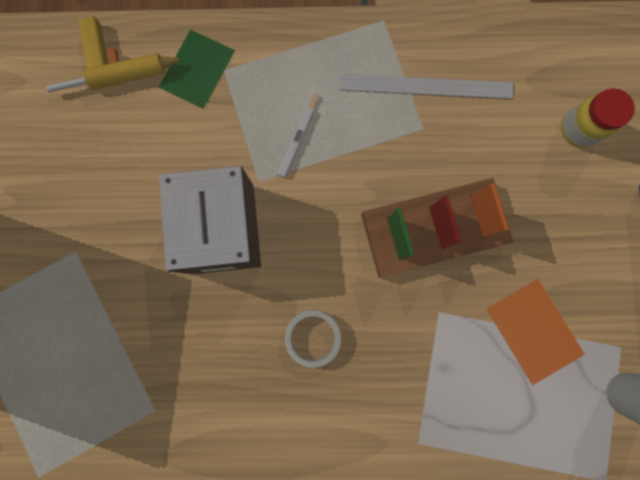

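The scene view has the orange pane at about (172,270), in the left groove. The slot is at about (445,232). In the top view the orange pane is at (489,210) and the slot at (204,217). The loose orange sheet is only a decoy.

```bash
cat > h.py <<'E'
import numpy as np, cv2
from scipy.spatial.transform import Rotation as R
from workcell import manip, cams
def ray(n,uv):
    p=cams.camera_params(n); uv=np.atleast_2d(uv).astype(float)
    d=np.c_[(uv[:,0]-p["cx"])/p["fx"],-(uv[:,1]-p["cy"])/p["fy"],-np.ones(len(uv))]
    return p["xyz"],R.from_quat(p["rotation"]).apply(d)
def plane(n,uv,z):
    o,d=ray(n,uv); return o+d*((z-o[2])/d[:,2])[:,None]
def proj(n,P):
    p=cams.camera_params(n); q=R.from_quat(p["rotation"]).inv().apply(np.atleast_2d(P)-p["xyz"])
    return np.c_[p["cx"]+p["fx"]*q[:,0]/-q[:,2],p["cy"]-p["fy"]*q[:,1]/-q[:,2]]
E
python3 - <<'E'
from h import *
S=cv2.imread("pics/scene0.png");T=cv2.imread("pics/top0.png")
f=lambda I,x,y:cv2.resize(I[y:y+75,x:x+100],(400,300),interpolation=cv2.INTER_CUBIC)
cv2.imwrite("pics/c1.png",np.vstack([np.hstack([f(S,130,230),f(S,395,190)]),np.hstack([f(T,440,170),f(T,155,180)])]))
# slot: dark blob inside lid
for n,I,(x0,y0,x1,y1) in(("scene",S,(425,202,465,262)),("top",T,(185,182,225,252))):
    g=cv2.cvtColor(I,6)[y0:y1,x0:x1]; m=(g<np.median(g)*0.6).astype(np.uint8)
    c=max(cv2.findContours(m,0,1)[0],key=cv2.contourArea)+[x0,y0]
    r=cv2.minAreaRect(c); b=cv2.boxPoints(r); b=b[np.argsort(b[:,1])]
    e=np.array([b[:2].mean(0),b[2:].mean(0)]); P=plane(n,e,.126); print(n,r,P.round(4).tolist(),P.mean(0).round(4),np.linalg.norm(P[0]-P[1]),np.degrees(np.arctan2(*(P[1]-P[0])[1::-1])))
for n,I,(x0,y0,x1,y1) in(("scene",S,(140,225,200,315)),("top",T,(460,175,515,245))):
    h=cv2.cvtColor(I[y0:y1,x0:x1],40); m=((h[...,0]<14)&(h[...,1]>190)&(h[...,2]>110)).astype(np.uint8)
    c=max(cv2.findContours(m,0,1)[0],key=cv2.contourArea)+[x0,y0]
    print(n,cv2.contourArea(c),cv2.approxPolyDP(c,2,True)[:,0].tolist())
E
```

```text
scene ((444.0000305175781, 232.00001525878906), (42.3359260559082, 4.214435577392578), 73.3007583618164) [[0.5387, 0.1468, 0.126], [0.6109, 0.1536, 0.126]] [0.5748 0.1502 0.126 ] 0.07253949753556227 5.37360433390158
top ((203.3029327392578, 217.438232421875), (51.23326873779297, 4.064915180206299), 85.60128784179688) [[0.6085, 0.1552, 0.126], [0.5358, 0.1483, 0.126]] [0.5722 0.1517 0.126 ] 0.0730323461980449 -174.64832490753292
scene 487.5 [[162, 238], [166, 275], [182, 299], [177, 267]]Traceback (most recent call last):
  File "<stdin>", line 13, in <module>
ValueError: max() iterable argument is empty
```

View pics/c1.png

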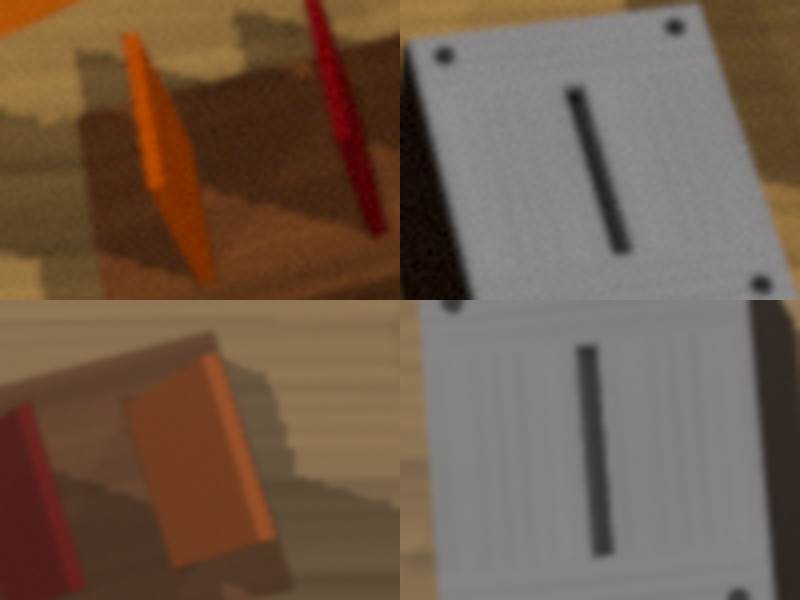

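The crops show the top edge of the orange pane. It runs from about (492.5,184) to (506,230) in the top view and from (163,239) to (168.8,276.5) in the scene view. The slot is clear in both views.

Run:
```python
from h import *
for n,uv in(("scene",[[162.8,239],[168.5,276.3]]),("top",[[492.2,184],[505.8,230]])):
    P=plane(n,uv,.110); d=P[0]-P[1]; print(n,P.round(4).tolist(),P.mean(0).round(4),np.linalg.norm(d),np.degrees(np.arctan2(d[1],d[0]))%180)
o=manip.get_obs(); r=R.from_quat(o["ee_rot"]); print(r.as_matrix().round(4), o["position"])
```

```text
scene [[0.5554, -0.277, 0.11], [0.6205, -0.262, 0.11]] [ 0.588  -0.2695  0.11  ] 0.06683668492984457 12.975340969821275
top [[0.618, -0.2608, 0.11], [0.551, -0.2762, 0.11]] [ 0.5845 -0.2685  0.11  ] 0.06879497338636176 13.002881998515686
[[ 3.782e-01 -9.257e-01 -5.000e-04]
 [-9.257e-01 -3.782e-01  1.100e-03]
 [-1.200e-03  0.000e+00 -1.000e+00]] [ 0.23625243 -0.57828386  0.23062992]
```

Emit:
move_arm(moves=[[0,0,3,-0.015,-0.044,0,0.05],[0,0,6,-0.031,-0.088,0,0.05],[0,0,9.2,-0.046,-0.132,0,0.05],[0,0,9.2,-0.062,-0.176,0,0.05],[0,0,9.2,-0.077,-0.22,0,0.05],[0,0,9.2,-0.092,-0.265,0,0.05],[0,0,9.2,-0.108,-0.309,0,0.05],[0,0,9.2,-0.123,-0.353,0,0.05],[0,0,9.2,-0.139,-0.397,0,0.05],[0,0,9.2,-0.154,-0.441,0,0.05]], grip_force=20)

```text
clock: 1.1
position: [0.5874, -0.2678, 0.231]
ee_rot: [0.783, -0.622, -0.0, 0.0]
ft_force: [0.5, -0.6, -0.5]
grip_width: 0.584
```

Emit:
move_arm(moves=[[0,0,0,0,0,0,0.05],[0,0,0,0,0,0,0.05],[0,0,0,0,0,0,0.05],[0,0,0,0,0,0,0.05],[0,0,0,0,0,0,0.05]])

```text
clock: 1.6
position: [0.5857, -0.2705, 0.2315]
ee_rot: [0.782, -0.623, 0.0, 0.0]
ft_force: [0.3, 0.6, -0.2]
grip_width: 0.586
```

```bash
cat > st.py <<'E'
from h import *
o=manip.get_obs(); r=R.from_quat(o["ee_rot"]); M=r.as_matrix()
print("t",o["clock"],"p",o["position"].round(4),"xang",np.degrees(np.arctan2(M[1,0],M[0,0])).round(2),"zax",M[:,2].round(4),"F",o["ft_force"].round(1),"T",o["torque"].round(2),"w",round(o["grip_width"]*85.4,1))
E
python3 - <<'E'
from st import *
d=np.array([.586,-.269,.079])-o["position"]; print("to pane, tool axes",(M.T@d).round(4))
E
```

```text
t 1.6 p [ 0.5857 -0.2705  0.2315] xang -77.09 zax [-0.e+00 -6.e-04 -1.e+00] F [ 0.3  0.6 -0.2] T [-0.01 -0.02  0.03] w 50.0
to pane, tool axes [-0.0014 -0.0007  0.1525]
```

Emit:
move_arm(moves=[[0,0,0,-0.001,0,0.03,0.05],[0,0,0,-0.001,0,0.06,0.05],[0,0,0,-0.001,0,0.09,0.05],[0,0,0,-0.001,0,0.115,0.05],[0,0,0,-0.001,0,0.135,0.05],[0,0,0,-0.001,0,0.148,0.05],[0,0,0,-0.001,0,0.152,0.05],[0,0,0,-0.001,0,0.152,0.05],[0,0,0,-0.001,0,0.152,0.05]])

```text
clock: 2.5
position: [0.5868, -0.2687, 0.0805]
ee_rot: [0.783, -0.622, 0.001, -0.0]
ft_force: [-0.4, -1.4, -0.1]
grip_width: 0.585
```

Run:
```python
from st import *
S=cams.camera("scene")[:,:,::-1];T=cams.camera("top")[:,:,::-1]
f=lambda I,x,y:cv2.resize(I[y:y+150,x:x+100],(400,600),interpolation=cv2.INTER_CUBIC)
cv2.imwrite("pics/c2.png",np.hstack([f(S,125,180),f(T,440,130)]))
```

```text
t 2.5 p [ 0.5868 -0.2687  0.0805] xang -76.99 zax [ 1.6e-03 -8.0e-04 -1.0e+00] F [-0.4 -1.4 -0.1] T [ 0.02 -0.01 -0.02] w 50.0
```

View pics/c2.png

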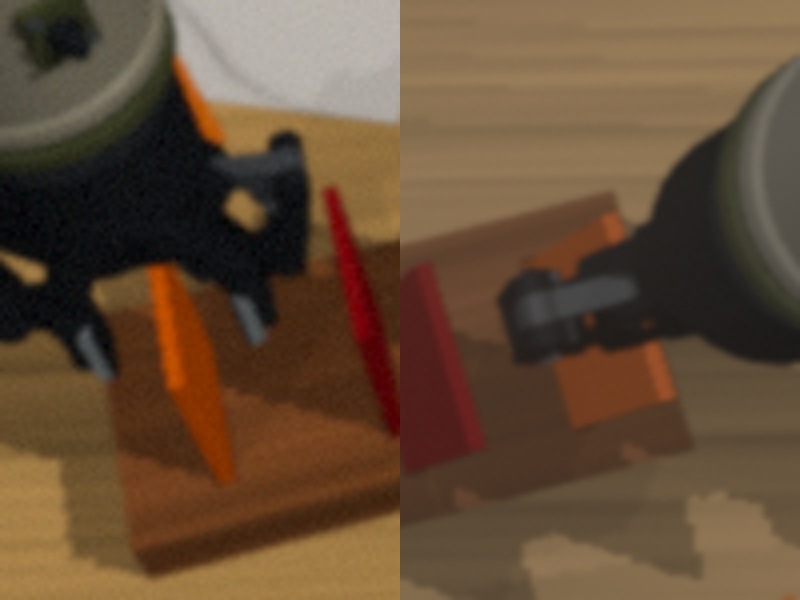

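The fingers straddle the orange pane and its edge is between them. They are clear of the red pane. I'll close gently.

Emit:
move_arm(moves=[[0,0,0,0,0,0,0.03],[0,0,0,0,0,0,0.02],[0,0,0,0,0,0,0.012],[0,0,0,0,0,0,0.008],[0,0,0,0,0,0,0.006],[0,0,0,0,0,0,0.004],[0,0,0,0,0,0,0.002],[0,0,0,0,0,0,0.002]], grip_force=20)

```text
clock: 3.4
position: [0.5862, -0.2688, 0.0794]
ee_rot: [0.783, -0.622, 0.0, 0.0]
ft_force: [0.9, -2.3, 0.2]
grip_width: 0.065
```

```bash
python3 st.py
```

```text
t 3.4 p [ 0.5862 -0.2688  0.0794] xang -77.0 zax [ 4.e-04 -6.e-04 -1.e+00] F [ 0.9 -2.3  0.2] T [-0.68 -0.22  0.08] w 5.6
```

Emit:
move_arm(moves=[[0,0,0,0,0,0,0.002],[0,0,0,0,0,0,0.002],[0,0,0,0,0,-0.005,0.002],[0,0,0,0,0,-0.015,0.002],[0,0,0,0,0,-0.03,0.002],[0,0,0,0,0,-0.055,0.002],[0,0,0,0,0,-0.085,0.002],[0,0,0,0,0,-0.12,0.002],[0,0,0,0,0,-0.15,0.002],[0,0,0,0,0,-0.16,0.002]], grip_force=50)

```text
clock: 4.4
position: [0.5876, -0.2674, 0.2446]
ee_rot: [0.783, -0.622, 0.003, -0.001]
ft_force: [-0.0, 0.1, -0.9]
grip_width: 0.063
```

Emit:
move_arm(moves=[[0,0,0,0,0,0,0.002],[0,0,0,0,0,0,0.002],[0,0,0,0,0,0,0.002]])

```text
clock: 4.7
position: [0.5855, -0.2678, 0.2376]
ee_rot: [0.783, -0.622, -0.001, 0.0]
ft_force: [0.3, 0.7, -0.4]
grip_width: 0.059
```

Run:
```python
from st import *
S=cams.camera("scene")[:,:,::-1];T=cams.camera("top")[:,:,::-1]
f=lambda I,x,y:cv2.resize(I[y:y+200,x:x+200],(400,400),interpolation=cv2.INTER_CUBIC)
cv2.imwrite("pics/c3.png",np.hstack([f(S,100,130),f(T,360,110)]))
d=np.array([.5735,.151,.236])-o["position"]; print("to slot, tool axes",(M.T@d).round(4))
```

```text
t 4.7 p [ 0.5855 -0.2678  0.2376] xang -76.96 zax [-0.0025  0.0013 -1.    ] F [ 0.3  0.7 -0.4] T [-0.    0.07 -0.01] w 5.0
to slot, tool axes [-0.4107 -0.0828  0.0022]
```

View pics/c3.png

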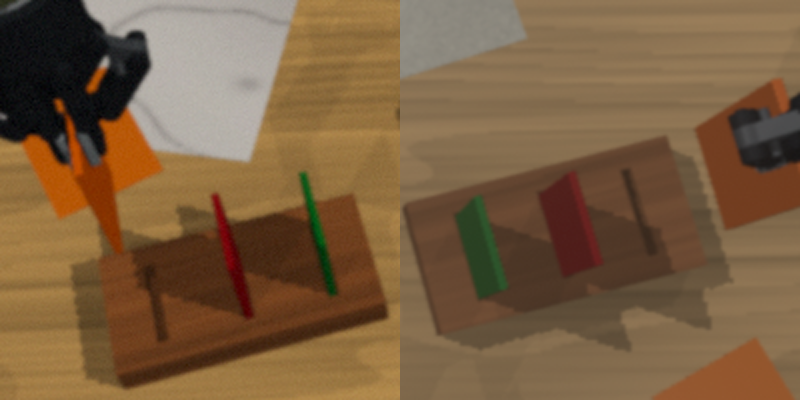

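The pane is held upright, and the red and green panes are undisturbed. Moving over the slot.

Emit:
move_arm(moves=[[0,0,0.5,-0.02,-0.004,0,0.002],[0,0,1.5,-0.06,-0.012,0,0.002],[0,0,2.5,-0.105,-0.021,0,0.002],[0,0,3.5,-0.15,-0.03,0,0.002],[0,0,4.5,-0.195,-0.04,0,0.002],[0,0,5.5,-0.24,-0.05,0,0.002],[0,0,6.5,-0.285,-0.059,0,0.002],[0,0,7.6,-0.33,-0.068,0,0.002],[0,0,7.6,-0.375,-0.077,0,0.002],[0,0,7.6,-0.4107,-0.0828,0,0.002]])

```text
clock: 5.8
position: [0.5734, 0.1536, 0.2387]
ee_rot: [0.74, -0.672, -0.001, 0.0]
ft_force: [0.7, 0.0, -0.5]
grip_width: 0.065
```

Emit:
move_arm(moves=[[0,0,0,0,0,0,0.002],[0,0,0,0,0,0,0.002],[0,0,0,0,0,0,0.002],[0,0,0,0,0,0,0.002]])

```text
clock: 6.2
position: [0.5746, 0.1489, 0.239]
ee_rot: [0.739, -0.674, 0.0, 0.0]
ft_force: [-0.3, 0.7, -0.8]
grip_width: 0.061
```

```bash
cat > go.py <<'E'
from st import *
d=np.array([.5734,.1512,.2])-o["position"]; print("to slot, tool axes",(M.T@d).round(4))
E
python3 go.py
```

```text
t 6.2 p [0.5746 0.1489 0.239 ] xang -84.71 zax [-3.e-04 -6.e-04 -1.e+00] F [-0.3  0.7 -0.8] T [-0.01 -0.01  0.02] w 5.2
to slot, tool axes [-0.0024  0.001   0.039 ]
```

Emit:
move_arm(moves=[[0,0,0,-0.001,0.001,0.01,0.002],[0,0,0,-0.002,0.001,0.02,0.002],[0,0,0,-0.002,0.001,0.03,0.002],[0,0,0,-0.002,0.001,0.037,0.002],[0,0,0,-0.002,0.001,0.037,0.002],[0,0,0,-0.002,0.001,0.037,0.002]])

```text
clock: 6.8
position: [0.5731, 0.1524, 0.2022]
ee_rot: [0.74, -0.673, -0.0, 0.0]
ft_force: [-0.6, -0.1, 0.0]
grip_width: 0.059
```

Run:
```python
from go import *
S=cams.camera("scene")[:,:,::-1];T=cams.camera("top")[:,:,::-1]
f=lambda I,x,y:cv2.resize(I[y:y+100,x:x+100],(400,400),interpolation=cv2.INTER_CUBIC)
cv2.imwrite("pics/c4.png",np.hstack([f(S,395,180),f(T,155,165)]))
```

```text
t 6.8 p [0.5731 0.1524 0.2022] xang -84.58 zax [-1.e-04 -1.e-04 -1.e+00] F [-0.6 -0.1  0. ] T [-0.05  0.01 -0.02] w 5.1
to slot, tool axes [ 0.0012 -0.0002  0.0022]
```

View pics/c4.png

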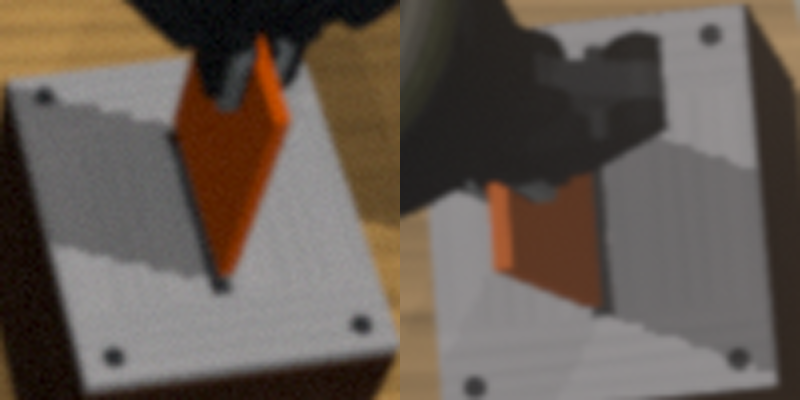

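The slot shows right next to the pane's lower edge in both views: scene mosaic about (215,280), top about (603,305). The pane is a few mm above it, so I'll go down slowly.

Emit:
move_arm(moves=[[0,0,0,0.0005,0,0.002,0.002],[0,0,0,0.0005,0,0.004,0.002],[0,0,0,0.0005,0,0.006,0.002],[0,0,0,0.0005,0,0.007,0.002],[0,0,0,0.0005,0,0.008,0.002],[0,0,0,0.0005,0,0.009,0.002],[0,0,0,0.0005,0,0.01,0.002],[0,0,0,0.0005,0,0.01,0.002],[0,0,0,0.0005,0,0.01,0.002]])

```text
clock: 7.8
position: [0.5732, 0.1519, 0.1923]
ee_rot: [0.74, -0.673, 0.0, 0.0]
ft_force: [-0.3, 0.2, 0.1]
grip_width: 0.06
```

```bash
python3 go.py
```

```text
t 7.8 p [0.5732 0.1519 0.1923] xang -84.58 zax [ 0.e+00 -1.e-04 -1.e+00] F [-0.3  0.2  0.1] T [ 0.   -0.03  0.09] w 5.2
to slot, tool axes [ 0.0007 -0.0002 -0.0077]
```

Emit:
move_arm(moves=[[0,0,0,0,0,0.001,0.002],[0,0,0,0,0,0.002,0.002],[0,0,0,0,0,0.003,0.002],[0,0,0,0,0,0.004,0.002],[0,0,0,0,0,0.005,0.002],[0,0,0,0,0,0.005,0.002]])

```text
clock: 8.4
position: [0.5731, 0.1518, 0.1871]
ee_rot: [0.74, -0.673, -0.0, 0.0]
ft_force: [0.3, -0.2, 0.1]
grip_width: 0.061
```

```bash
python3 go.py
```

```text
t 8.4 p [0.5731 0.1518 0.1871] xang -84.58 zax [-2.e-04 -1.e-04 -1.e+00] F [ 0.3 -0.2  0.1] T [0.03 0.02 0.03] w 5.2
to slot, tool axes [ 0.0007 -0.0002 -0.0129]
```

The lower edge is about 8 mm below the lid with no force, so it is in the slot. The felt bars come next.

Emit:
move_arm(moves=[[0,0,0,0,0,0.001,0.002],[0,0,0,0,0,0.002,0.002],[0,0,0,0,0,0.003,0.002],[0,0,0,0,0,0.004,0.002],[0,0,0,0,0,0.005,0.002],[0,0,0,0,0,0.006,0.002]])

```text
clock: 9.0
position: [0.5734, 0.1517, 0.1818]
ee_rot: [0.74, -0.673, 0.0, -0.0]
ft_force: [-1.0, -1.4, 6.4]
grip_width: 0.06
```

Emit:
move_arm(moves=[[0,0,0,0,0,0.001,0.002],[0,0,0,0,0,0.002,0.002],[0,0,0,0,0,0.003,0.002],[0,0,0,0,0,0.004,0.002]])

```text
clock: 9.4
position: [0.5739, 0.1521, 0.1789]
ee_rot: [0.74, -0.673, 0.001, -0.001]
ft_force: [-2.5, -2.0, 12.1]
grip_width: 0.063
```

```bash
python3 go.py
```

```text
t 9.4 p [0.5739 0.1521 0.1789] xang -84.59 zax [ 2.4e-03  3.0e-04 -1.0e+00] F [-2.5 -2.  12.1] T [-0.42  0.52 -0.01] w 5.4
to slot, tool axes [ 0.0009  0.0005 -0.0211]
```

Emit:
move_arm(moves=[[0,0,0,0.0003,0,0.001,0.002],[0,0,0,0.0005,0,0.002,0.002],[0,0,0,0.0005,0,0.003,0.002]])

```text
clock: 9.7
position: [0.5741, 0.1517, 0.1756]
ee_rot: [0.74, -0.673, 0.001, -0.001]
ft_force: [-0.0, -0.9, 5.6]
grip_width: 0.061
```

```bash
python3 go.py
```

```text
t 9.7 p [0.5741 0.1517 0.1756] xang -84.59 zax [ 2.7e-03  6.0e-04 -1.0e+00] F [-0.  -0.9  5.6] T [-0.09 -0.08 -0.05] w 5.2
to slot, tool axes [ 0.0005  0.0007 -0.0244]
```

It is through the stiff entry and the force has dropped to about 5.6 N. Pushing on.

Emit:
move_arm(moves=[[0,0,0,0,0,0.002,0.002],[0,0,0,0,0,0.004,0.002],[0,0,0,0,0,0.006,0.002],[0,0,0,0,0,0.008,0.002],[0,0,0,0,0,0.01,0.002],[0,0,0,0,0,0.012,0.002],[0,0,0,0,0,0.014,0.002]])

```text
clock: 10.4
position: [0.574, 0.1517, 0.1612]
ee_rot: [0.74, -0.673, 0.001, -0.001]
ft_force: [0.4, -0.4, 5.7]
grip_width: 0.061
```

```bash
python3 go.py
```

```text
t 10.4 p [0.574  0.1517 0.1612] xang -84.59 zax [ 2.1e-03  5.0e-04 -1.0e+00] F [ 0.4 -0.4  5.7] T [-0.18 -0.03 -0.03] w 5.2
to slot, tool axes [ 0.0004  0.0005 -0.0388]
```

Emit:
move_arm(moves=[[0,0,0,0,0,0.003,0.002],[0,0,0,0,0,0.006,0.002],[0,0,0,0,0,0.009,0.002],[0,0,0,0,0,0.012,0.002],[0,0,0,0,0,0.015,0.002],[0,0,0,0,0,0.018,0.002],[0,0,0,0,0,0.021,0.002],[0,0,0,0,0,0.024,0.002],[0,0,0,0,0,0.024,0.002]])

```text
clock: 11.3
position: [0.574, 0.1516, 0.1369]
ee_rot: [0.74, -0.673, 0.001, -0.001]
ft_force: [0.5, -0.6, 5.5]
grip_width: 0.062
```

```bash
python3 go.py
```

```text
t 11.3 p [0.574  0.1516 0.1369] xang -84.59 zax [ 1.9e-03  5.0e-04 -1.0e+00] F [ 0.5 -0.6  5.5] T [-0.09 -0.12 -0.03] w 5.3
to slot, tool axes [ 0.0003  0.0005 -0.0631]
```

Emit:
move_arm(moves=[[0,0,0,0,0,0,0.01],[0,0,0,0,0,0,0.02],[0,0,0,0,0,0,0.03],[0,0,0,0,0,0,0.03],[0,0,0,0,0,-0.01,0.03],[0,0,0,0,0,-0.03,0.03],[0,0,0,0,0,-0.05,0.03],[0,0,0,0,0,-0.05,0.01],[0,0,0,0,0,-0.05,0],[0,0,0,0,0,-0.05,0]])

```text
clock: 12.3
position: [0.5729, 0.1512, 0.1858]
ee_rot: [0.74, -0.673, -0.0, 0.0]
ft_force: [-0.2, -1.1, -0.2]
grip_width: 0.001
```

Emit:
move_arm(moves=[[0,0,0,0,0,0,0],[0,0,0,0,0,0,0],[0,0,0,0,0,0,0],[0,0,0,0,0,0,0]])

```text
clock: 12.7
position: [0.5732, 0.1514, 0.1861]
ee_rot: [0.74, -0.673, -0.0, 0.0]
ft_force: [-0.3, 0.5, -0.4]
grip_width: -0.001
```

Run:
```python
from go import *
S=cams.camera("scene")[:,:,::-1];T=cams.camera("top")[:,:,::-1]
f=lambda I,x,y:cv2.resize(I[y:y+100,x:x+100],(400,400),interpolation=cv2.INTER_CUBIC)
cv2.imwrite("pics/c5.png",np.hstack([f(S,395,180),f(T,155,165)]))
```

```text
t 12.7 p [0.5732 0.1514 0.1861] xang -84.58 zax [-2.e-04 -1.e-04 -1.e+00] F [-0.3  0.5 -0.4] T [-0.03 -0.03 -0.01] w -0.1
to slot, tool axes [ 0.0002 -0.0002 -0.0139]
```

View pics/c5.png

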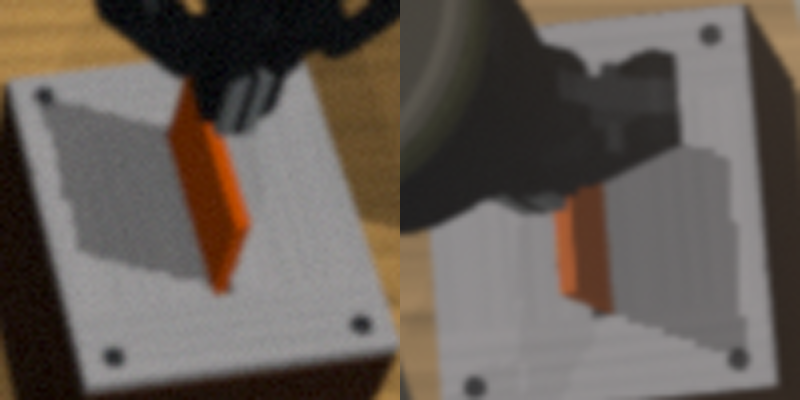

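The pane stands in the slot, held by the felt, with the shut fingertips above its middle. Now I'll push on the top edge.

Emit:
move_arm(moves=[[0,0,0,0,0,0.005,0],[0,0,0,0,0,0.01,0],[0,0,0,0,0,0.014,0],[0,0,0,0,0,0.017,0],[0,0,0,0,0,0.019,0],[0,0,0,0,0,0.021,0],[0,0,0,0,0,0.023,0],[0,0,0,0,0,0.025,0]])

```text
clock: 13.6
position: [0.5738, 0.1517, 0.1622]
ee_rot: [0.74, -0.673, 0.001, -0.001]
ft_force: [-0.1, 0.2, 5.2]
grip_width: -0.002
```

```bash
python3 go.py
```

```text
t 13.6 p [0.5738 0.1517 0.1622] xang -84.58 zax [ 1.9e-03  4.0e-04 -1.0e+00] F [-0.1  0.2  5.2] T [-0.02  0.1  -0.05] w -0.2
to slot, tool axes [ 0.0004  0.0004 -0.0378]
```

Pushing at a steady 5 N. Next I'll go to about z = 0.132.

Emit:
move_arm(moves=[[0,0,0,0,0,0.003,0],[0,0,0,0,0,0.006,0],[0,0,0,0,0,0.009,0],[0,0,0,0,0,0.012,0],[0,0,0,0,0,0.015,0],[0,0,0,0,0,0.018,0],[0,0,0,0,0,0.021,0],[0,0,0,0,0,0.024,0],[0,0,0,0,0,0.027,0],[0,0,0,0,0,0.03,0]])

```text
clock: 14.6
position: [0.574, 0.1516, 0.1322]
ee_rot: [0.74, -0.673, 0.001, -0.001]
ft_force: [-0.2, -0.4, 7.3]
grip_width: 0.0
```

```bash
python3 go.py
```

```text
t 14.6 p [0.574  0.1516 0.1322] xang -84.59 zax [ 2.2e-03  4.0e-04 -1.0e+00] F [-0.2 -0.4  7.3] T [-0.13  0.03 -0.09] w 0.0
to slot, tool axes [ 0.0003  0.0005 -0.0678]
```

Emit:
move_arm(moves=[[0,0,0,0,0,0.001,0],[0,0,0,0,0,0.002,0],[0,0,0,0,0,0.003,0],[0,0,0,0,0,0.004,0],[0,0,0,0,0,0.005,0],[0,0,0,0,0,0.006,0]])

```text
clock: 15.2
position: [0.574, 0.1515, 0.1262]
ee_rot: [0.74, -0.673, 0.001, -0.001]
ft_force: [-0.9, 0.6, 5.9]
grip_width: 0.001
```

Emit:
move_arm(moves=[[0,0,0,0,0,0.0005,0],[0,0,0,0,0,0.001,0]])

```text
clock: 15.4
position: [0.574, 0.1515, 0.1252]
ee_rot: [0.74, -0.673, 0.001, -0.001]
ft_force: [0.4, -1.1, 5.6]
grip_width: 0.001
```

```bash
python3 go.py
```

```text
t 15.4 p [0.574  0.1515 0.1252] xang -84.59 zax [ 2.1e-03  3.0e-04 -1.0e+00] F [ 0.4 -1.1  5.6] T [-0.07  0.03 -0.02] w 0.1
to slot, tool axes [ 0.0003  0.0005 -0.0748]
```

Emit:
move_arm(moves=[[0,0,0,0,0,0.0005,0],[0,0,0,0,0,0.001,0]])

```text
clock: 15.6
position: [0.574, 0.1516, 0.1244]
ee_rot: [0.74, -0.673, 0.001, -0.001]
ft_force: [-1.1, -1.0, 8.4]
grip_width: -0.005
```

Emit:
move_arm(moves=[[0,0,0,0,0,0.0005,0],[0,0,0,0,0,0.001,0]])

```text
clock: 15.8
position: [0.5741, 0.1515, 0.1238]
ee_rot: [0.74, -0.673, 0.001, -0.001]
ft_force: [-2.7, -1.3, 12.1]
grip_width: 0.001
```

The force is rising at the lid's spring rate, so the tips are resting on the lid with the pane level. I'll retract and look.

Emit:
move_arm(moves=[[0,0,0,0,0,0.0003,0],[0,0,0,0,0,0,0],[0,0,0,0,0,-0.005,0],[0,0,0,0,0,-0.02,0],[0,0,0,0,0,-0.05,0],[0,0,0,0,0,-0.09,0],[0,0,0,0.03,0,-0.13,0],[0,0,0,0.07,0,-0.13,0],[0,0,0,0.11,0,-0.13,0],[0,0,0,0.15,0,-0.13,0]])

```text
clock: 16.8
position: [0.5874, 0.0007, 0.2535]
ee_rot: [0.74, -0.673, 0.0, -0.0]
ft_force: [1.4, 0.3, 0.5]
grip_width: 0.003
```

Emit:
move_arm(moves=[[0,0,0,0.04,0,0,0],[0,0,0,0.04,0,0,0],[0,0,0,0.04,0,0,0]])

```text
clock: 17.1
position: [0.5911, -0.0385, 0.2528]
ee_rot: [0.739, -0.674, -0.0, -0.0]
ft_force: [1.2, 1.7, -0.1]
grip_width: -0.004
```

Run:
```python
from st import *
S=cams.camera("scene")[:,:,::-1];T=cams.camera("top")[:,:,::-1]
f=lambda I,x,y:cv2.resize(I[y:y+100,x:x+100],(400,400),interpolation=cv2.INTER_CUBIC)
g=lambda I,x,y:I[y:y+150,x:x+400][:, :400]
cv2.imwrite("pics/c6.png",np.vstack([np.hstack([f(S,395,180),f(T,155,165)]),np.hstack([g(S,100,190),g(T,150,160)])]))
for n,I,(x0,y0,x1,y1) in(("scene",S,(425,195,465,262)),("top",T,(185,175,225,262))):
    h=cv2.cvtColor(np.ascontiguousarray(I[y0:y1,x0:x1]),40); m=((h[...,0]<16)&(h[...,1]>130)&(h[...,2]>60)).astype(np.uint8)
    cs=cv2.findContours(m,0,1)[0]; print(n,m.sum(),[ (cv2.minAreaRect(c+[x0,y0])) for c in cs if len(c)>8])
```

```text
t 17.1 p [ 0.5911 -0.0385  0.2528] xang -84.69 zax [ 1.e-04  2.e-04 -1.e+00] F [ 1.2  1.7 -0.1] T [ 0.07 -0.02  0.02] w -0.3
scene 168 [((444.1807861328125, 232.59671020507812), (41.09404754638672, 4.118104934692383), 73.1416015625)]
top 179 [((203.19114685058594, 216.9852752685547), (48.31879425048828, 3.6047353744506836), 85.60128784179688)]
```

View pics/c6.png

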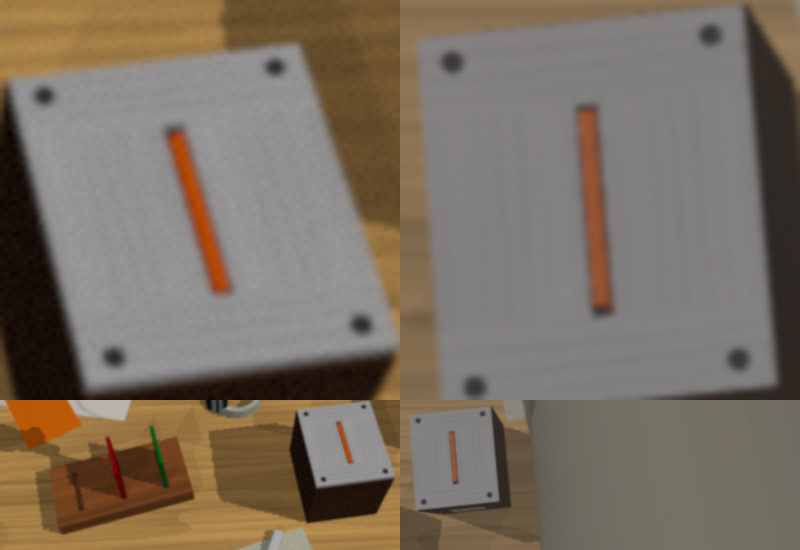

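The pane fills the slot at lid level in both views. The red and green panes still stand in the rack, and the arm is clear. Handing in.

```bash
python3 -c "
from workcell import manip
print(manip.hand_in())"
```

```text
the job is handed in; nothing more can be done
None
```

The orange pane is posted upright through the slot, with its top edge level with the lid, and the job is handed in at about 17 s of the 67 s allowed. I saw the slot in both cameras, lowered the pane into it with no contact force, and pushed it between the felt bars. Then I let go and finished the push with the shut fingertips until they met the lid.

- **Forces:** the highest reading on the box was about 12 N, once at the felt entry and once in the last push, against the 30 N limit. Forces were only read at the end of each move, so a brief higher peak would not show.
- **Pane level:** the last pictures show the pane filling the slot at lid level in both views. In the last push the fingertip height matched lid contact to about 0.2 mm. The pane is at lid level rather than down on the box floor.
- **Other panes:** the scene view shows the red and green panes still standing in the rack. In the last top view the arm hid the rack, so that check rests on the scene view alone.
- **Arm:** it was clear of everything at hand-in. No check failed.

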